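Put the returned notions back at the haberdashery counter

TASK

A customer has left two crochet hooks and a large spool of thread on the counter mat; put them back in stock. Stand both hooks in the open white pot, grip end down and hook head up, and put the spool into the wide lane of the sloping thread rack, lying across the lane and rolled down against the large spools already there. Leave the pot standing where it is, those spools at the front of their lane, and the button jar, tape measure and shears alone.

Things in the scene. Friction and masses are not known exactly. Their poses are not given: they have to be found in the camera images.
- thick_hook_center (a point): Thick crochet hook, loose, 180 mm long, 35 g: grey grip 112 mm long, 16 mm wide, 14 mm thick, then a metal shaft 10 mm across with the small head. Point half-way along its centre line, 7 mm above the counter at the start; the shaft begins 22 mm ahead, the balance point is 20 to 30 mm behind. x axis towards the head, z up as it lies. At the start the head points away from the robot, within 0.6 rad.
- thick_hook_butt (a point): The thick hook: point in the middle of its grip, 10 mm from the grip's flat end (80 mm behind the half-way point), the end that goes down into the pot. Axes as for the hook.
- thin_hook_center (a point): Thin crochet hook, loose, 180 mm long, 35 g: grey grip 112 mm long, 16 mm wide, 14 mm thick, then a metal shaft 6 mm across with the small head. Point half-way along its centre line, 7 mm above the counter at the start; the shaft begins 22 mm ahead, the balance point is 20 to 30 mm behind. x axis towards the head, z up as it lies. At the start the head points away from the robot, within 0.6 rad.
- thin_hook_butt (a point): The thin hook: point in the middle of its grip, 10 mm from the grip's flat end (80 mm behind the half-way point), the end that goes down into the pot. Axes as for the hook.
- thick_hook: The thick hook as a whole; origin on its underside as it lies, half-way along, axes as for its centre point.
- thin_hook: The thin hook as a whole; origin on its underside as it lies, half-way along, axes as for its centre point.
- pot_rim (a point): Plain white ceramic pot, round, open, empty, standing loose on the counter (0.4 kg): 98 mm high, 78 mm outside and 70 mm inside diameter, 92 mm deep inside. Point at the centre of its mouth, level with the rim; z up. A hook let go in it leans on the rim like a pen in a mug.
- spool_center (a point): Large loose spool of off-white thread lying on the counter: 64 mm long, 34 mm across its white end flanges (4 mm thick), 31 mm across the thread between them, 60 g. Point at its centre, 17 mm above the counter as it lies. y runs along its axis; x and z turn as it rolls. At the start its axis is within 0.6 rad of world y.
- spool: The same spool as a whole; origin on its flange edge below the centre, as it lies on the counter at the start; axes as for its centre.
- rack: Fixed thread rack on the counter, 260 mm deep (x), 192 mm wide (y); origin under its centre, on the counter. Lane floors fall 15 degrees towards its +x, from 120 mm high at the open loading end (x -130 mm) to 50 mm at the front stop (x +130 mm). Dividers are 6 mm thick, 26 mm high. Wide lane, 72 mm clear, at y +56 mm; two 48 mm lanes with small spools at y -10 and -64 mm. Open above.
- lane_load (a point): Point on the floor of the wide lane, mid-width, 55 mm in from its high loading end, 105 mm above the counter. x is level, along the lane in the down-slope direction; y across the lane; z up. The lane is empty from the loading end to 135 mm down from this point; a spool laid across it rolls down by itself until it meets the stock.
- stock0_center (a point): Centre of the first large spool (as the loose one) in the wide lane, resting against the front stop; y along its axis.
- stock1_center (a point): Centre of the second large spool in the wide lane, resting against the first; the returned spool comes to rest against this one, 34 mm between centres.
- jar_center (a point): Bystander: closed glass button jar with a metal lid, 64 mm across, 85 mm high; point half-way up.
- tape_center (a point): Bystander: round white tape measure lying flat, 54 mm across, 18 mm high; point at its middle.
- shears_pivot (a point): Bystander: pair of fabric shears, about 215 mm long, lying flat beyond the pot; point at the pivot screw, blades towards its +x.
There are look-alikes about, which are no part of the job. Leave any orange or yellow look-alike of the spool alone. What is shaped like the thick_hook but purple is not meant.

How it is judged (in metres and radians):
At the end, for the whole second after the job is handed in: Each hook: butt point in the pot, 40 mm or more below the rim, head up, lean under 0.64 rad. Spool: in the wide lane, 105-137 mm down from lane_load, within 10 mm of mid-lane, axis within 0.2 rad of across. All at rest; stock spools within 12 mm, pot upright and within 40 mm of their starts (horizontal distance between each of thick_hook_butt, thin_hook_butt and pot_rim below 0.036 m and z of each of thick_hook_butt, thin_hook_butt in the frame of pot_rim below -0.04 m and angle between each of thick_hook_center, thin_hook_center's own x axis and vertical below 0.64 rad and linear speed of each of thick_hook, thin_hook, spool below 0.03 m/s and x of spool_center in the frame of lane_load between 0.105 and 0.137 m and y of spool_center in the frame of lane_load between -0.01 and 0.01 m and z of spool_center in the frame of lane_load below -0.005 m and angle between the y axis of spool_center and the y axis of lane_load, either way round below 0.2 rad and distance of each of stock0_center, stock1_center from where it was at the start of the episode below 0.012 m and angle between pot_rim's own z axis and vertical below 0.1 rad and distance of pot_rim from where it was at the start of the episode below 0.04 m); the robot touches nothing.
It fails at once if the button jar is pushed more than 30 mm away (distance of jar_center from where it was at the start of the episode above 0.03 m).
It fails at once if the tape measure is pushed more than 30 mm away (distance of tape_center from where it was at the start of the episode above 0.03 m).
It fails at once if the shears is pushed more than 30 mm away (distance of shears_pivot from where it was at the start of the episode above 0.03 m).
It fails at once if the pot is tipped by more than 20 degrees (angle between pot_rim's own z axis and vertical above 0.35 rad).
It also fails if it takes over 67 s, if anything falls off the work surface, if the arm or the gripper's body presses on something with over 40 N, if the wrist force passes 120 N, or if a joint passes its speed limit or range.

ROBOT

A 7-joint arm with a two-finger parallel gripper is mounted at the origin on the work surface. World frame = base frame: x ahead of the robot, y to its left, z up, the work surface at z = 0. Lengths are in mm, angles in rad, forces in N, time in s.
With the tool pointing down it reaches from about 400 to 875 mm from the base axis. Payload 4.4 kg.
Tool frame: the origin (TCP) lies at the very end of the fingers, on their centre line; the grasp point (between the pads) lies 19 mm behind it; z points along the fingers, y is the line along which they close (so a half turn about z gives the same grasp; the last joint's range is limited). The gripper opens to 85 mm and grips with 20 to 120 N. Pads are 22 mm wide; open, the fingers measure 114 mm over their backs; the gripper's body (76 mm by 85 mm) begins 54 mm behind the grasp point. The pads swing forward as they close: fully open they stand 13 mm farther back than shut.
Start: joints at [-1.339, 0.628, 0.038, 1.517, -0.027, 0.996, -0.02], TCP at [190.696, 621.412, 194.913] pointing down, gripper open.
Joint ranges: [-3.06, 3.06], [-0.37, 2.12], [-1.25, 1.32], [0.18, 2.47], [-1.1, 4.24], [0.23, 1.98], [-2.94, 2.94]. Speed limits (rad/s): [2.57, 2.57, 3.14, 3.14, 3.14, 3.14, 3.14].

INTERFACE

Orientations are given as [roll, pitch, yaw] about the fixed x, y, z axes, in that order (R = Rz(yaw) Ry(pitch) Rx(roll)).
In Python, from cell import read_state, get_image, camera_info, finish_job gives the robot as it stands.
- The arm moves only by the tool play_rows, never from a script. Its argument "deltas" is one flat list of numbers, 7 for each row, row after row: the shift along the tool's x, y, z in mm, then the turn, a rotation vector about the tool's x, y, z in rad, then the opening, from 0 (shut) to 1 (fully open). In form: [dx, dy, dz, ax, ay, az, grip, dx, dy, dz, ax, ay, az, grip, ...]. A call has 1 to 10 rows; each row is the pose to reach, as a shift and turn from the pose commanded when the call began, along the tool's axes at that moment; what a row does not reach only later rows make up. A row lasts 1/8 s, in which the tool goes at most 62.5 mm and 10.7 degrees, less where a joint would pass 70% of its speed; a pose out of reach is approached as far as the arm can. A call with a gripper value outside its range is refused whole. The fingers move at their own pace and stop on an object; the grip force is fixed at half the most. Time passes only in rows, so rows that repeat a pose let the fingers close. It gives the time, the measured TCP pose, the force, the opening and the grip force at its end, in the units of the state.
- read_state(): the state, without advancing time (a new reading comes with each control period).
- get_image(name): name is "scene" or "top"; returns the picture (420x560x3 uint8, red, green, blue); there is no depth.
- camera_info(name): a dict with "fx", "fy", "cx", "cy" (pixels), "distortion" ([k1, k2, p1, p2, k3] as OpenCV has them; the pictures are not rectified), "T" (4x4, takes a point from camera to world coordinates). Camera axes: x right, y down, z forward; pixel columns grow to the right and rows downward; lengths in mm; the calibration is good to about 2 mm. A picture is of the moment at which its call begins. camera_info takes no time and is no camera call.
- finish_job(): hands the job in; it is judged then, once.
The state is a dict: "clock": time; "qpos": joint angles; "qd": joint speeds; "tau": joint torques, N m; "eef_pos": TCP position; "tool_rot": TCP orientation; "force": force on the tool from outside, world axes, zero at the start; "torque": the same for the moment, N m; "width": finger opening in mm; "gripper_force": force on a finger pad.
Only numpy, scipy, OpenCV 4.12 (cv2) and the standard library are available. Lean on these libraries where they do the work, as an engineer would, in place of code of your own. Each camera call takes 0.05 s, during which the arm holds its last target. There are 200 camera calls.

## Working session

There is one attempt and no reset: what is moved stays moved. The work goes in short steps, Python scripts to look and compute and a tool call to move; the robot and the scene stay as the last step left them, time stands still between calls to the robot, and variables do not carry over. Pictures are saved under pics/ and viewed, at most 10 in all, crops included, and the job is handed in when it is done.

Besides the shell and the picture viewer there is one more tool, called after "Emit:" by a JSON object that holds its "name" and its "arguments". play_rows: Moves the arm, as the interface text tells. Its arguments: {"type":"object","properties":{"deltas":{"type":"array"}},"required":["deltas"]}

```bash
mkdir -p pics; ls; python3 - <<'E'
from cell import *
import cv2,numpy as np
s=read_state();print(s)
for n in("scene","top"):
    im=get_image(n);cv2.imwrite(f"pics/{n}0.png",im[:,:,::-1]);c=camera_info(n);print(n,{k:np.round(v,3).tolist() for k,v in c.items()})
E
```

```text
pics
{'clock': 0.0, 'qpos': array([-1.33885202,  0.6293753 ,  0.03849009,  1.51836348, -0.02701994,
        0.99632004, -0.01999936]), 'qd': array([-0.00114214, -0.00097393,  0.00122773,  0.00019918,  0.00074934,
       -0.00118483,  0.00174597]), 'tau': array([ 4.27967288e-04, -5.63412809e+01,  1.22563317e+00, -1.93441916e+01,
        1.07320046e-02,  1.03817825e-02,  6.17324602e-06]), 'eef_pos': array([190.47576569, 620.72897591, 193.97259077]), 'tool_rot': array([-3.13964624e+00,  3.89061508e-05,  2.84379934e+00]), 'force': array([-0.05365503, -0.09192903,  0.17677083]), 'torque': array([-0.00399601,  0.02352912, -0.017565  ]), 'gripper_force': 0.0, 'width': 85.49207751082574}
scene {'fx': 397.14, 'fy': 397.14, 'cx': 280.691, 'cy': 207.851, 'distortion': [-0.016, 0.0, 0.0, 0.0, 0.0], 'T': [[0.563, 0.587, -0.582, 1168.784], [0.827, -0.402, 0.393, -289.596], [-0.003, -0.702, -0.712, 799.957], [0.0, 0.0, 0.0, 1.0]]}
top {'fx': 503.545, 'fy': 503.545, 'cx': 271.23, 'cy': 211.601, 'distortion': [0.055, 0.0, 0.0, 0.0, 0.0], 'T': [[0.006, -0.995, 0.099, 446.814], [-1.0, -0.005, 0.015, 98.592], [-0.014, -0.099, -0.995, 1254.289], [0.0, 0.0, 0.0, 1.0]]}
```

View pics/scene0.png

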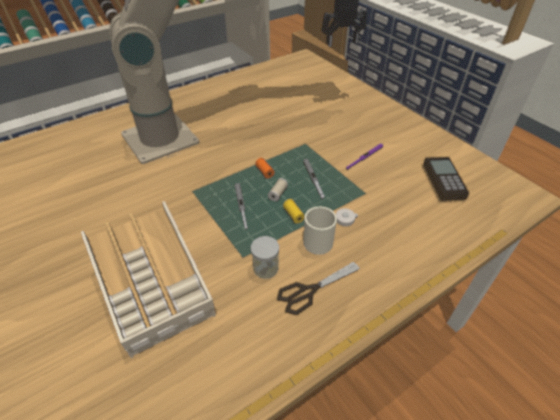

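View pics/top0.png

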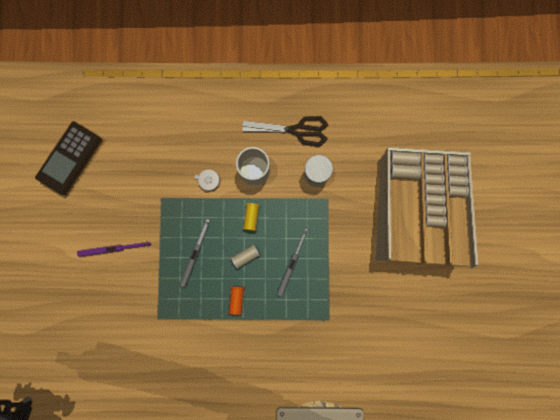

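Scene: open pot at scene (320,230) / top (253,167), jar with lid at scene (265,257) / top (319,170). Candidates in top: spool off-white (245,257), yellow (251,217) and orange (236,300) look-alikes; hooks (195,255) and (293,262), purple look-alike (115,248). I choose off-white and the two grey ones on the mat; a close crop checks it.

```bash
cat > h.py <<'E'
from cell import *
import cv2,numpy as np
from scipy.spatial.transform import Rotation as Ro
C={n:camera_info(n) for n in("scene","top")}
def K(n):c=C[n];return np.array([[c["fx"],0,c["cx"]],[0,c["fy"],c["cy"]],[0,0,1.]]),np.array(c["distortion"],float)
def ray(n,p):
    k,d=K(n);u=cv2.undistortPoints(np.array([[p]],float),k,d)[0,0];T=np.array(C[n]["T"])
    v=T[:3,:3]@[u[0],u[1],1];return T[:3,3],v/np.linalg.norm(v)
def onz(n,p,z):
    o,v=ray(n,p);return o+v*(z-o[2])/v[2]
def tri(pt,ps):
    o1,a=ray("top",pt);o2,b=ray("scene",ps)
    s=np.linalg.lstsq(np.c_[a,-b],o2-o1,rcond=None)[0];p,q=o1+a*s[0],o2+b*s[1];return (p+q)/2,np.linalg.norm(p-q)
def proj(n,X):
    k,d=K(n);T=np.linalg.inv(np.array(C[n]["T"]));return cv2.projectPoints(np.array([X],float),T[:3,:3]@np.eye(3),T[:3,3],k,d)[0][0,0] if False else cv2.projectPoints(np.array([X],float),cv2.Rodrigues(T[:3,:3])[0],T[:3,3],k,d)[0][0,0]
def blobs(im,box,mask,amin=30):
    m=np.zeros(mask.shape,np.uint8);x0,y0,x1,y1=box;m[y0:y1,x0:x1]=mask[y0:y1,x0:x1]
    n,l,st,ce=cv2.connectedComponentsWithStats(m)
    return [(ce[i],st[i],(l==i)) for i in range(1,n) if st[i][4]>=amin]
E
python3 - <<'E'
from h import *
t=cv2.imread("pics/top0.png");s=cv2.imread("pics/scene0.png")
a=cv2.resize(t[195:325,155:335],None,fx=4,fy=4,interpolation=cv2.INTER_CUBIC)
cv2.imwrite("pics/a.png",a)
b=cv2.resize(s[140:260,190:370],None,fx=4,fy=4,interpolation=cv2.INTER_CUBIC);cv2.imwrite("pics/b.png",b)
for n,im,box in(("top",t,(162,200,326,317)),("scene",s,(215,150,360,240))):
    hsv=cv2.cvtColor(im,cv2.COLOR_BGR2HSV);i=im.astype(int)
    cv2.imwrite
    m=((i[:,:,1]-i[:,:,2]<8)).astype(np.uint8)
    for c,st,l in blobs(im,box,m,15):
        ys,xs=np.nonzero(l);r=cv2.minAreaRect(np.c_[xs,ys].astype(np.float32));print(n,c.round(1),st,np.round(r[0],1),np.round(r[1],1),round(r[2]),im[l].mean(0).round())
E
```

```text
top [250.8 216.7] [243 202  17  30 385] [250.7 216.9] [14.1 28.8] 6 [ 32. 133. 158.]
top [193.3 256.4] [179 218  31  70 410] [195.  252.7] [ 7.2 73.3] 22 [89. 94. 94.]
top [289.6 268.6] [277 229  31  68 336] [292.3 262.6] [ 6.8 72.6] 23 [90. 94. 94.]
top [244.9 256.5] [231 244  29  25 373] [244.9 256.6] [13.5 28. ] 59 [110. 132. 141.]
top [235.8 300.3] [227 286  18  30 429] [235.5 300.3] [15.  29.8] 5 [ 27.  75. 154.]
scene [244.3 161.8] [ 215  150   77   32 1497] [253.  165.5] [31. 76.] 90 [ 91. 136. 174.]
scene [343.4 162.8] [312 150  48  40 959] [335.5 169.5] [47. 39.] 0 [103. 144. 177.]
scene [313.1 177.1] [303 159  21  40 216] [313.6 178.2] [43.   5.7] 65 [109. 113. 112.]
scene [277.6 189.2] [268 178  20  23 282] [277.7 189.1] [12.3 25. ] 35 [122. 137. 143.]
scene [240.5 202.8] [235 183  13  46 218] [240.9 205.5] [46.1  5.8] 79 [108. 112. 111.]
scene [324.2 221.5] [ 277  196   83   44 2488] [318.  217.5] [82. 43.] 0 [111. 145. 161.]
scene [219.6 232.7] [215 220  15  20 156] [222.  229.5] [14. 19.] 0 [103. 147. 176.]
scene [264.9 237.9] [255 236  21   4  59] [265.  237.5] [20.  3.] 0 [151. 159. 158.]
```

View pics/a.png

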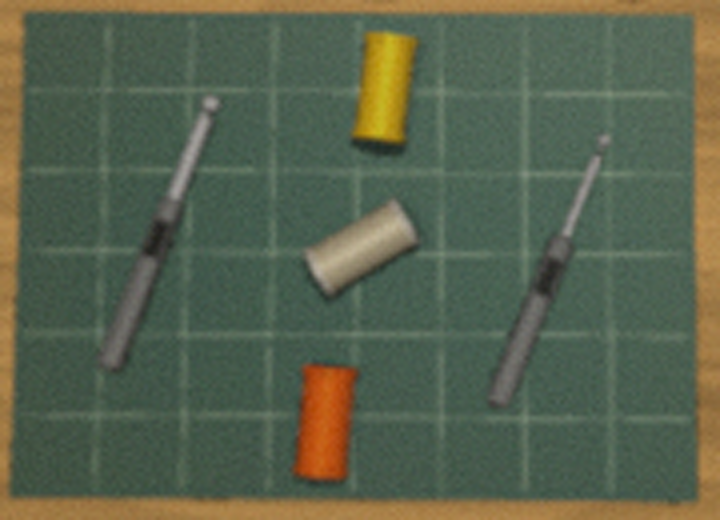

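View pics/b.png

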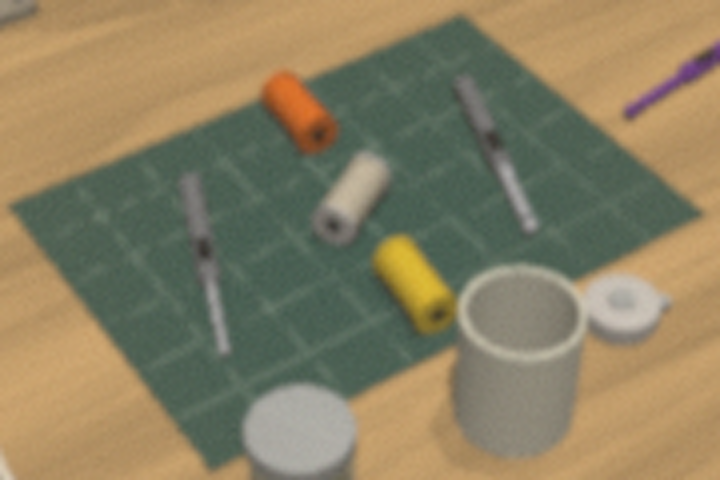

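Crop: thick hook is the left one in top (butt (182.8,286.5), head (208,220.5)), thin one right (butt (279.3,295.5), head (306,229.5)); off-white spool at (245,256.5), yellow/orange are separate.

```bash
python3 - <<'E'
from h import *
t=cv2.imread("pics/top0.png");s=cv2.imread("pics/scene0.png")
for n,a,b in (("thick butt",(182.75,286.5),(305.5,159.5)),("thick head",(208,220.5),(322.5,196.3)),("thin butt",(279.3,295.5),(237.5,184.3)),("thin head",(306,229.5),(246,227.5)),("spool",(244.9,256.6),(277.7,189.1)),("pot",(252.5,165),(320.7,217.8))):
    p,e=tri(a,b);print(n,p.round(1),round(e,1),onz("top",a,7).round(1))
print(onz("top",(244.9,256.6),17), onz("top",(252.5,165),98),onz("scene",(320.7,217.8),98))
# spool axis
i=t.astype(int);m=(i[:,:,1]-i[:,:,2]<8).astype(np.uint8)
for c,st,l in blobs(t,(228,242,262,272),m):
    ys,xs=np.nonzero(l);d=cv2.fitLine(np.c_[xs,ys].astype(np.float32),2,0,.01,.01).ravel();p=onz("top",d[2:],17);q=onz("top",d[2:]+20*d[:2],17);print("axis",p,(q-p)/np.linalg.norm(q-p))
A=cv2.resize(t[140:275,370:485],None,fx=3.4,fy=3.4,interpolation=cv2.INTER_CUBIC)
B=cv2.resize(s[200:350,75:220],None,fx=2.75,fy=2.75,interpolation=cv2.INTER_CUBIC)
P=cv2.resize(t[140:195,230:340],None,fx=3.4,fy=2.4)
o=np.zeros((600,800,3),np.uint8);o[:A.shape[0],:A.shape[1]]=A;o[:B.shape[0],395:395+B.shape[1]]=B;o[465:465+P.shape[0],:P.shape[1]]=P;cv2.imwrite("pics/c.png",o)
E
```

```text
thick butt [386.4 333.7   7.9] 2.7 [385.6 332.7   7. ]
thick head [548.7 274.7   5.8] 1.3 [548.2 274.    7. ]
thin butt [365.7  96.8   7.2] 2.1 [365.2  95.9   7. ]
thin head [527.4  30.7   5.3] 0.8 [527.1  30.4   7. ]
spool [459.  180.3  15.3] 0.8 [459.3 181.2   7. ]
pot [673.  161.4  92.4] 3.0 [688.7 164.6   7. ]
[459.21676664 180.50912875  17.        ] [671.03271391 159.8209211   98.        ] [677.59033037 159.15002403  98.        ]
axis [459.44999417 180.62155404  17.        ] [ 0.51289514 -0.85845127  0.        ]
```

View pics/c.png

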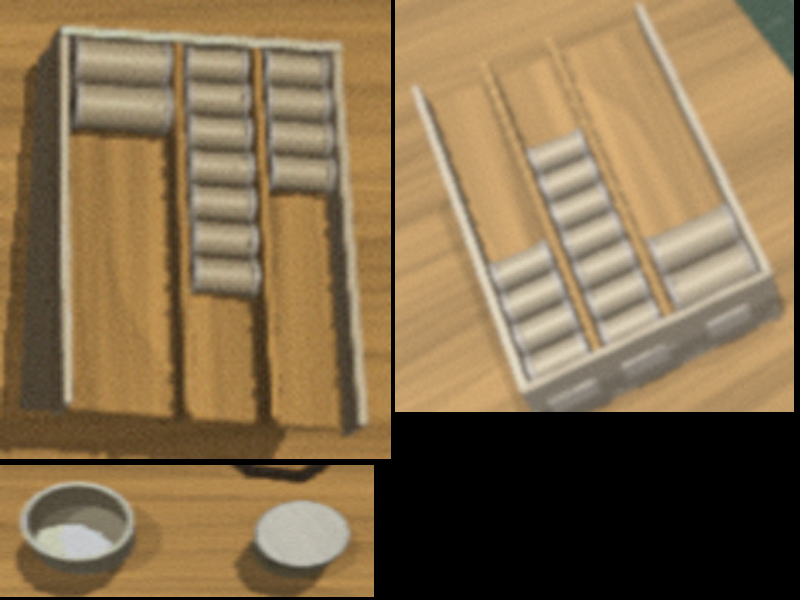

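Crop: wide lane is the left one in top (loading end open at the bottom, stock1 near (406,171)); corners read off in both views.

```bash
python3 - <<'E'
from h import *
for n,a,b in (("load y+",(390,258.2),(164.1,202.9)),("load y-",(476.5,264.1),(83.4,232)),("front y+",(389.4,149.4),(210.6,298.2)),("front y-",(470,153.2),(123,339.3)),("stock1",(406.2,171.2),(187,287.3))):
    p,e=tri(a,b);print(n,p.round(1),round(e,1))
print(onz("top",(406.2,171.2),90),onz("top",(406.5,157.6),80))
s=read_state();print(Ro.from_euler("xyz",s["tool_rot"]).as_matrix().round(3))
E
```

```text
load y+ [ 457.2 -144.6  138.9] 2.8
load y- [ 446.  -328.7  142.4] 2.4
front y+ [ 713.6 -161.5   76.9] 2.1
front y- [ 703.2 -344.8   82.6] 4.1
stock1 [ 662.2 -195.    81.3] 9.9
[ 658.74714249 -197.44522329   90.        ] [ 692.91133088 -201.25629712   80.        ]
[[-0.956  0.293 -0.   ]
 [ 0.293  0.956 -0.002]
 [ 0.    -0.002 -1.   ]]
```

```bash
cat >> h.py <<'E'
def Rt(yang,tilt=0):
    "tool down with tool-y at world angle yang, then turned by tilt about tool y"
    y=np.array([np.cos(yang),np.sin(yang),0]);z=np.array([0,0,-1.]);return np.c_[np.cross(y,z),y,z]@Ro.from_rotvec([0,tilt,0]).as_matrix()
def go(xyz,R):
    s=read_state();R0=Ro.from_euler("xyz",s["tool_rot"]).as_matrix()
    print(s["clock"],"at",s["eef_pos"].round(1),"q",s["qpos"].round(2),"w",round(s["width"],1),"F",s["force"].round(1));print("shift",(R0.T@(np.array(xyz)-s["eef_pos"])).round(1),"turn",Ro.from_matrix(R0.T@R).as_rotvec().round(3))
E
python3 - <<'E'
from h import *
go([459,180.5,100],Rt(.538))
E
```

```text
0.1 at [190.5 620.8 194.1] q [-1.34  0.63  0.04  1.52 -0.03  1.   -0.02] w 85.0 F [ 0.2 -0.3 -1. ]
shift [-385.9 -342.    94.7] turn [-0.002  0.001  0.735]
```

Emit:
{"name": "play_rows", "arguments": {"deltas": [-40,-35,10,0,0,0.1,1,-85,-75,20,0,0,0.25,1,-130,-115,31,0,0,0.4,1,-175,-155,42,0,0,0.55,1,-220,-195,54,0,0,0.7,1,-265,-235,65,0,0,0.735,1,-310,-275,76,0,0,0.735,1,-350,-311,86,0,0,0.735,1,-386,-342,95,0,0,0.735,1,-386,-342,95,0,0,0.735,1]}}

```text
clock: 1.35
eef_pos: [461.0, 176.4, 99.3]
tool_rot: [-3.14, 0.002, 2.101]
force: [-0.4, -0.3, 0.4]
width: 85.8
gripper_force: 0.0
```

```bash
python3 - <<'E'
from h import *
go([459,180.5,5],Rt(.538))
E
```

```text
1.35 at [461.  176.4  99.3] q [-0.54  0.56  0.17  2.04 -0.17  0.55  0.28] w 85.8 F [-0.4 -0.3  0.4]
shift [ 4.7  0.5 94.2] turn [-0.001  0.002 -0.008]
```

Emit:
{"name": "play_rows", "arguments": {"deltas": [4,0,30,0,0,0,1,4,0,60,0,0,0,1,4,0,85,0,0,0,0.8,4,0,94,0,0,0,0.6,4,0,94,0,0,0,0,4,0,94,0,0,0,0,4,0,94,0,0,0,0,4,0,94,0,0,0,0,4,0,50,0,0,0,0,4,0,-20,0,0,0,0]}}

```text
clock: 2.6
eef_pos: [456.1, 184.1, 112.6]
tool_rot: [-3.138, -0.0, 2.109]
force: [1.3, -0.1, -0.2]
width: -0.1
gripper_force: 0.0
```

```bash
python3 - <<'E'
from h import *
# lane point 5mm up-slope of lane_load, hover
go([508,-185.5,190],Rt(-.063))
E
```

```text
2.6 at [456.1 184.1 112.6] q [-0.57  0.54  0.19  2.03 -0.17  0.59  0.27] w -0.1 F [ 1.3 -0.1 -0.2]
shift [-344.  -145.1  -77. ] turn [-0.004  0.001  0.601]
```

```bash
python3 - <<'E'
from h import *
t=get_image("top")[:,:,::-1].copy();s=get_image("scene")[:,:,::-1].copy()
o=np.zeros((480,800,3),np.uint8)
o[:,:400]=cv2.resize(t[200:320,180:280],(400,480));o[:,400:]=cv2.resize(s[130:250,220:320],(400,480))
cv2.imwrite("pics/d.png",o);cv2.imwrite("pics/top1.png",t)
E
```

```text
(no output)
```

View pics/d.png

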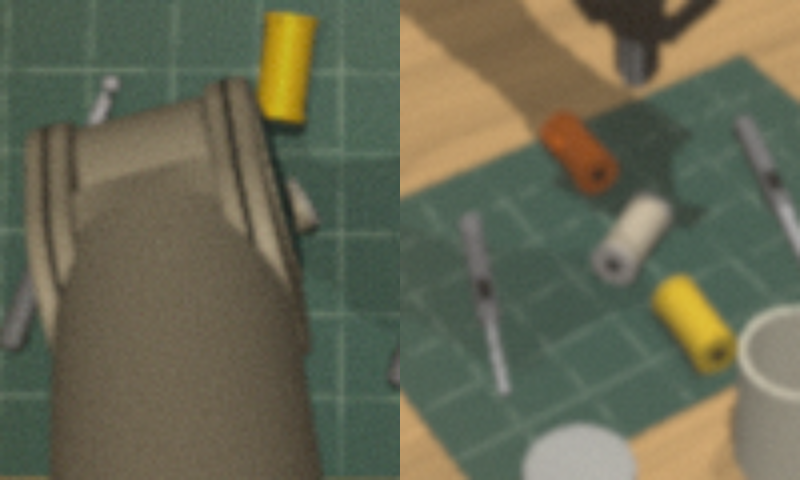

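The spool still lies at scene (278,189.5), unmoved; the grasp closed empty. Check the tip's projection against the picture, then descend in steps.

```bash
python3 - <<'E'
from h import *
print(proj("scene",read_state()["eef_pos"]),"seen",(637/4-100+220,80/4+130), tri((244.9,256.6),(278,189.5)),proj("scene",[456,184,17]))
go([459,180.5,4],Rt(.538))
E
```

```text
[279.77266202 161.11492659] seen (279.25, 150.0) (array([459.24084305, 180.7156173 ,  13.62838846]), np.float64(0.038632747695863945)) [278.31011536 187.59449974]
2.7 at [461.4 186.1 117.9] q [-0.57  0.53  0.19  2.03 -0.17  0.59  0.27] w 0.1 F [0.7 0.9 0.3]
shift [ -3.4  -6.2 113.9] turn [ 0.011  0.001 -0.   ]
```

Emit:
{"name": "play_rows", "arguments": {"deltas": [-4,0,0,0,0,0,1,-4,0,0,0,0,0,1,-4,0,25,0,0,0,1,-4,0,50,0,0,0,1,-4,0,75,0,0,0,1,-4,0,100,0,0,0,1,-4,0,110,0,0,0,1,-4,0,110,0,0,0,1,-4,0,110,0,0,0,1]}}

```text
clock: 3.82
eef_pos: [459.7, 181.3, 2.8]
tool_rot: [3.141, 0.0, 2.109]
force: [0.2, -0.4, 1.3]
width: 85.4
gripper_force: 0.0
```

```bash
python3 - <<'E'
from h import *
go([459,180.5,3],Rt(.538))
E
```

```text
3.825 at [459.7 181.3   2.8] q [-0.5   0.74  0.11  2.09 -0.23  0.32  0.33] w 85.4 F [ 0.2 -0.4  1.3]
shift [-0.3 -1.  -0.2] turn [ 0.001  0.    -0.   ]
```

Emit:
{"name": "play_rows", "arguments": {"deltas": [0,0,0,0,0,0,0,0,0,0,0,0,0,0,0,0,0,0,0,0,0,0,0,0,0,0,0,0,0,0,0,0,0,0,0,0,0,0,0,0,0,0,0,0,0,0,0,0,0]}}

```text
clock: 4.7
eef_pos: [459.3, 181.2, 2.4]
tool_rot: [-3.142, -0.0, 2.109]
force: [0.2, -0.5, 0.1]
width: 0.0
gripper_force: 0.0
```

```bash
python3 - <<'E'
from h import *
t=get_image("top")[:,:,::-1].copy();s=get_image("scene")[:,:,::-1].copy()
o=np.zeros((480,800,3),np.uint8)
o[:,:400]=cv2.resize(t[190:310,190:290],(400,480));o[:,400:]=cv2.resize(s[130:250,220:320],(400,480))
cv2.imwrite("pics/e.png",o);e=read_state()["eef_pos"];print(proj("scene",e),proj("top",e))
E
```

```text
[278.18710811 192.27207196] [245.0152141  256.61919526]
```

View pics/e.png

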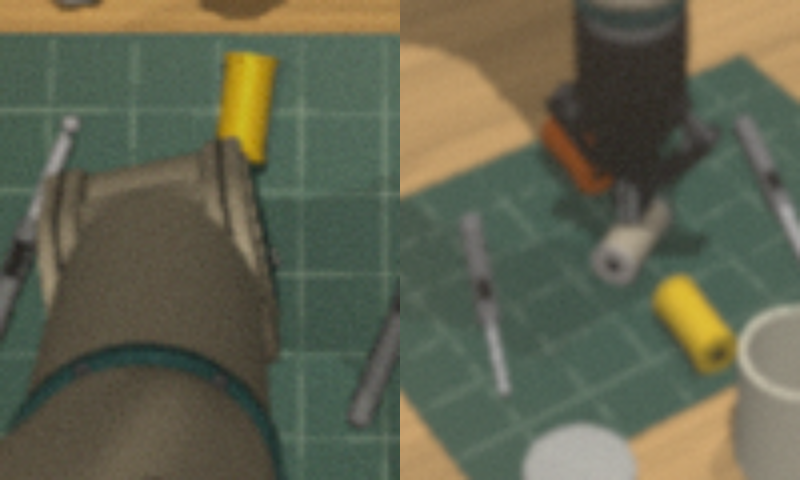

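The picture shows the closed fingers on top of the spool (tip near scene (276,185), predicted (278,192)): the real tips are ~30 mm higher than the TCP reading. I'll open, descend slowly by force.

Emit:
{"name": "play_rows", "arguments": {"deltas": [0,0,0,0,0,0,1,0,0,0,0,0,0,1,0,0,0,0,0,0,1,0,0,0,0,0,0,1,0,0,0,0,0,0,1,0,0,4,0,0,0,1,0,0,8,0,0,0,1,0,0,12,0,0,0,1,0,0,16,0,0,0,1,0,0,16,0,0,0,1]}}

```text
clock: 6.05
eef_pos: [459.0, 181.1, -14.0]
tool_rot: [-3.141, -0.0, 2.109]
force: [-0.0, 0.7, -0.1]
width: 85.3
gripper_force: 0.0
```

Emit:
{"name": "play_rows", "arguments": {"deltas": [0,0,4,0,0,0,1,0,0,8,0,0,0,1,0,0,11,0,0,0,1,0,0,11,0,0,0,0.2,0,0,11,0,0,0,0.2,0,0,11,0,0,0,0,0,0,11,0,0,0,0,0,0,11,0,0,0,0]}}

```text
clock: 7.05
eef_pos: [459.4, 181.2, -24.3]
tool_rot: [3.141, -0.0, 2.109]
force: [-1.0, 0.5, 5.6]
width: 28.7
gripper_force: 59.0
```

Emit:
{"name": "play_rows", "arguments": {"deltas": [0,0,0,0,0,0,1,0,0,0,0,0,0,1,0,0,0,0,0,0,1,0,0,4,0,0,0,1,0,0,8,0,0,0,0.8,0,0,8,0,0,0,0,0,0,8,0,0,0,0,0,0,8,0,0,0,0,0,0,8,0,0,0,0,0,0,8,0,0,0,0]}}

```text
clock: 8.3
eef_pos: [459.2, 181.1, -32.5]
tool_rot: [-3.141, -0.0, 2.109]
force: [-0.9, -0.6, 3.4]
width: 29.1
gripper_force: 59.0
```

Emit:
{"name": "play_rows", "arguments": {"deltas": [0,0,-10,0,0,0,0,0,0,-40,0,0,0,0,0,0,-90,0,0,0,0,0,0,-140,0,0,0,0,0,0,-180,0,0,0,0,0,0,-180,0,0,0,0,0,0,-180,0,0,0,0]}}

```text
clock: 9.18
eef_pos: [458.8, 181.3, 147.3]
tool_rot: [-3.141, -0.0, 2.109]
force: [-0.5, -1.2, -0.7]
width: 28.9
gripper_force: 59.3
```

```bash
python3 - <<'E'
from h import *
go([508,-185.5,150],Rt(-.063))
E
```

```text
9.175 at [458.8 181.3 147.3] q [-0.6   0.49  0.23  2.   -0.17  0.67  0.29] w 28.9 F [-0.5 -1.2 -0.7]
shift [-340.1 -145.8   -2.8] turn [-0.    -0.     0.601]
```

Emit:
{"name": "play_rows", "arguments": {"deltas": [-20,-9,0,0,0,0.05,0,-65,-28,0,0,0,0.15,0,-115,-49,0,0,0,0.25,0,-165,-71,-1,0,0,0.35,0,-215,-92,-2,0,0,0.45,0,-265,-114,-3,0,0,0.55,0,-310,-133,-3,0,0,0.6,0,-335,-144,-3,0,0,0.6,0,-340,-146,-3,0,0,0.6,0,-340,-146,-3,0,0,0.6,0]}}

```text
clock: 10.42
eef_pos: [507.1, -185.4, 149.5]
tool_rot: [-3.139, -0.001, 1.507]
force: [-0.5, 0.6, -1.0]
width: 28.9
gripper_force: 59.3
```

```bash
python3 - <<'E'
from h import *
s=get_image("scene")[:,:,::-1].copy()
go([508,-185.5,85],Rt(-.063))
e=read_state()["eef_pos"];u=proj("scene",e+[0,0,49.5]);print(u,proj("scene",[508,-185.5,122.6]))
x,y=map(int,u)
cv2.imwrite("pics/f.png",cv2.resize(s[y-50:y+100,x-100:x+100],None,fx=4,fy=4,interpolation=cv2.INTER_CUBIC));print(x-100,y-50)
E
```

```text
10.475 at [ 507.4 -184.4  149.7] q [ 0.05  0.56  0.38  1.88 -0.29  0.76  0.52] w 29.0 F [-0.6  0.4 -1.7]
shift [-1.2  0.8 64.7] turn [-0.002 -0.001  0.001]
[149.22004598 203.84828946] [156.8436137  227.93763163]
49 153
```

View pics/f.png

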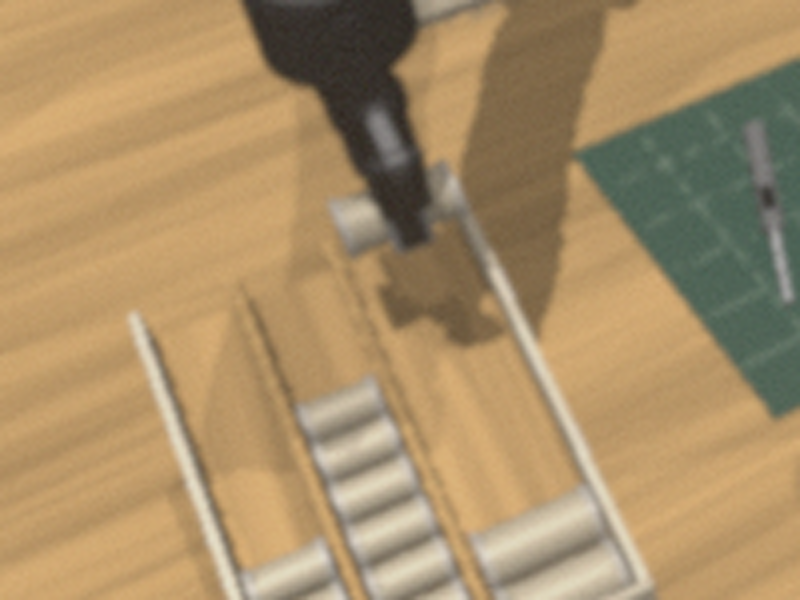

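The spool shows at (149,205), predicted (149,204): held well, centred and square over the wide lane.

Emit:
{"name": "play_rows", "arguments": {"deltas": [0,0,20,0,0,0,0,0,0,45,0,0,0,0,0,0,62,0,0,0,0,0,0,68,0,0,0,0,0,0,68,0,0,0,0,0,0,68,0,0,0,0.5,0,0,68,0,0,0,0.5,0,0,68,0,0,0,0.5,0,0,50,0,0,0,0.6,0,0,0,0,0,0,0.6]}}

```text
clock: 11.72
eef_pos: [506.3, -184.8, 149.4]
tool_rot: [-3.136, -0.001, 1.509]
force: [1.6, 0.6, -0.8]
width: 51.3
gripper_force: 0.0
```

```bash
python3 - <<'E'
from h import *
# thick hook: grasp at s=-5 from centre
b=np.array([386,333.2]);h=np.array([548.4,274.3]);d=(h-b)/np.linalg.norm(h-b);a=np.arctan2(d[1],d[0]);c=(b+h)/2;print(np.linalg.norm(h-b),c,a)
go([*(c),150],Rt(a+np.pi/2))
E
```

```text
172.75117944604602 [467.2  303.75] -0.3479302520510463
11.725 at [ 506.3 -184.8  149.4] q [ 0.04  0.56  0.38  1.88 -0.29  0.76  0.53] w 51.3 F [ 1.6  0.6 -0.8]
shift [ 4.852e+02 -6.940e+01  4.000e-01] turn [-0.004 -0.004 -1.285]
```

Emit:
{"name": "play_rows", "arguments": {"deltas": [25,-4,0,0,0,-0.1,1,80,-11,0,0,0,-0.25,1,135,-19,0,0,0,-0.4,1,190,-27,0,0,0,-0.55,1,245,-35,0,0,0,-0.7,1,300,-43,0,0,0,-0.85,1,355,-51,0,0,0,-1.0,1,410,-59,0,0,0,-1.15,1,460,-66,0,0,0,-1.28,1,485,-69,0,0,0,-1.285,1]}}

```text
clock: 12.98
eef_pos: [467.2, 306.8, 149.8]
tool_rot: [3.141, -0.002, 2.801]
force: [-1.0, -0.6, -0.2]
width: 85.6
gripper_force: 0.0
```

```bash
python3 - <<'E'
from h import *
from scipy.optimize import least_squares
s=get_image("scene")[:,:,::-1];cv2.imwrite("pics/scene2.png",s)
go([467.2,303.75,-30],Rt(1.223))
S=read_state()
D=[([-1.33885202,0.6293753,0.03849009,1.51836348,-0.02701994,0.99632004,-0.01999936],[190.4758,620.729,193.97],[-3.1396,0,2.8438]),
([-.54,.56,.17,2.04,-.17,.55,.28],[461,176.4,99.3],[-3.14,.002,2.101]),([-.5,.74,.11,2.09,-.23,.32,.33],[459.7,181.3,2.8],[3.141,0,2.109]),
([-.6,.49,.23,2.,-.17,.67,.29],[458.8,181.3,147.3],[-3.141,0,2.109]),([.04,.56,.38,1.88,-.29,.76,.53],[506.3,-184.8,149.4],[-3.136,-.001,1.509]),
(S["qpos"],S["eef_pos"],S["tool_rot"])]
import itertools
best=None
def fk(p,sg,q):
    R=Ro.from_euler("z",p[0]);x=np.array([0,0,p[1]])
    ax="zyzyzyz";ln=[0,p[2],0,p[3],0,p[4],0]  # links after joints
    off=[0,0,0,0,0,0,0]
    for i in range(7):
        R=R*Ro.from_euler(ax[i],sg[i]*q[i])
        if i==2: x=x+R.apply([p[5],0,p[2]])
        if i==4: x=x+R.apply([p[6],0,p[3]])
        if i==6: x=x+R.apply([p[7],0,p[4]])
    return x,R*Ro.from_euler("z",p[8])
for sg in itertools.product((1,-1),repeat=3):
    g=[sg[0],1,sg[1],1,sg[2],1,sg[0]*1]
    for g7 in(1,-1):
        g[6]=g7
        def f(p):
            r=[]
            for q,x,e in D:
                X,R=fk(p,g,q);r+=list((X-x)/10)+list((R.inv()*Ro.from_euler("xyz",e)).as_rotvec()*10)
            return r
        for p8 in(0,1.57,3.14,-1.57):
            o=least_squares(f,[0,340,420,400,200,0,0,0,p8])
            if best is None or o.cost<best[0]:best=(o.cost,list(g),o.x)
print(best[0],best[1],best[2].round(3).tolist())
E
```

```text
13.025 at [466.8 310.1 149.8] q [-0.66  0.55  0.04  1.82 -0.03  0.76  0.63] w 85.5 F [-0.4  3.3  0.3]
shift [ -2.9  -6.5 179.8] turn [ 0.004 -0.003  0.009]
0.2929539378071779 [-1, 1, -1, 1, -1, 1, -1] [-0.047, 498.457, 548.231, 382.957, 527.734, 14.959, 1.96, 5.498, 1.527]
```

```bash
python3 - <<'E'
from h import *
for z in(180,182,184,186,190):print(z,proj("scene",[530,-184.4,z]),"seen 152.75 213.75")
go([467.2,303.75,-26],Rt(1.223))
E
```

```text
180 [155.20655947 216.26580596] seen 152.75 213.75
182 [154.99454419 215.62677072] seen 152.75 213.75
184 [154.78183334 214.98560385] seen 152.75 213.75
186 [154.56842353 214.34229485] seen 152.75 213.75
190 [154.13949349 213.04920804] seen 152.75 213.75
13.025 at [466.8 310.1 149.8] q [-0.66  0.55  0.04  1.82 -0.03  0.76  0.63] w 85.5 F [-0.4  3.3  0.3]
shift [ -2.9  -6.5 175.8] turn [ 0.004 -0.003  0.009]
```

Emit:
{"name": "play_rows", "arguments": {"deltas": [0,0,40,0,0,0,1,0,0,90,0,0,0,1,0,0,130,0,0,0,1,0,0,160,0,0,0,1,0,0,174,0,0,0,1,0,0,174,0,0,0,1,0,0,174,0,0,0,1]}}

```text
clock: 13.9
eef_pos: [470.1, 303.2, -22.5]
tool_rot: [3.14, 0.001, 2.794]
force: [-0.2, -0.3, 0.3]
width: 85.2
gripper_force: 0.0
```

```bash
python3 - <<'E'
from h import *
go([467.2,303.75,-34],Rt(1.223))
E
```

```text
13.9 at [470.1 303.2 -22.5] q [-0.64  0.82  0.02  1.92 -0.04  0.39  0.64] w 85.2 F [-0.2 -0.3  0.3]
shift [ 2.9 -0.5 11.5] turn [0.002 0.001 0.   ]
```

Emit:
{"name": "play_rows", "arguments": {"deltas": [0,0,5,0,0,0,1,0,0,10,0,0,0,1,0,0,12,0,0,0,0.4,0,0,12,0,0,0,0,0,0,12,0,0,0,0,0,0,12,0,0,0,0,0,0,12,0,0,0,0,0,0,12,0,0,0,0]}}

```text
clock: 14.9
eef_pos: [469.6, 302.9, -35.3]
tool_rot: [3.141, 0.0, 2.794]
force: [-0.1, -0.0, 3.5]
width: 14.2
gripper_force: 59.6
```

Emit:
{"name": "play_rows", "arguments": {"deltas": [0,0,-15,0,0,0,0,0,0,-60,0,0,0,0,0,0,-110,0,0,0,0,0,0,-160,0,0,0,0,0,0,-205,0,-0.12,0,0,0,0,-235,0,-0.27,0,0,0,0,-250,0,-0.42,0,0,0,0,-260,0,-0.57,0,0,0,0,-260,0,-0.7,0,0,0,0,-260,0,-0.7,0,0]}}

```text
clock: 16.15
eef_pos: [465.6, 306.0, 223.0]
tool_rot: [-3.136, 0.7, 2.807]
force: [0.8, -1.2, -0.3]
width: 14.4
gripper_force: 59.1
```

```bash
python3 - <<'E'
from h import *
go([469,303,225],Rt(1.223,-1.4))
E
```

```text
16.15 at [465.6 306.  223. ] q [-1.58  0.55  0.71  2.13  0.72  0.5  -0.37] w 14.4 F [ 0.8 -1.2 -0.3]
shift [-4.5 -1.7  1.1] turn [ 0.006 -0.7    0.009]
```

Emit:
{"name": "play_rows", "arguments": {"deltas": [0,0,0,0,-0.1,0,0,0,0,0,0,-0.25,0,0,0,0,0,-0.4,0,0,0,0,0,-0.55,0,0,0,0,0,-0.7,0,0,0,0,0,-0.8,0,0,0,0,0,-0.8,0,0,0,0,0,-0.8,0,0]}}

```text
schema error: expected a multiple of 7 numbers
```

```bash
python3 - <<'E'
from h import *
go([469,303,225],Rt(1.223,-1.5))
E
```

```text
16.15 at [465.6 306.  223. ] q [-1.58  0.55  0.71  2.13  0.72  0.5  -0.37] w 14.4 F [ 0.8 -1.2 -0.3]
shift [-4.5 -1.7  1.1] turn [ 0.007 -0.8    0.008]
```

Emit:
{"name": "play_rows", "arguments": {"deltas": [0,0,0,0,-0.1,0,0,0,0,0,0,-0.25,0,0,0,0,0,0,-0.4,0,0,0,0,0,0,-0.55,0,0,0,0,0,0,-0.7,0,0,0,0,0,0,-0.8,0,0,0,0,0,0,-0.8,0,0,0,0,0,0,-0.8,0,0]}}

```text
clock: 17.15
eef_pos: [470.4, 301.6, 225.1]
tool_rot: [3.119, 1.497, 2.767]
force: [-0.1, -0.4, 0.3]
width: 14.1
gripper_force: 59.2
```

```bash
cat >> h.py <<'E'
def goaim(butt,psi,lean,s,off=42):
    "tool azimuth psi, hook leaning: tool z raised by 'tilt'; butt = wanted end-of-grip position; s = grip point ahead of hook middle"
    R=Rt(psi+np.pi/2,-(np.pi/2-lean));head=-R[:,0];g=np.array(butt)+head*(90+s);go(g+R[:,2]*off,R);print("grip",g.round(1),"head",head.round(2))
E
python3 - <<'E'
from h import *
t=get_image("top")[:,:,::-1];s=get_image("scene")[:,:,::-1]
# pot rim by ellipse fit of light rim, top at start picture
S=read_state();R=Ro.from_euler("xyz",S["tool_rot"]).as_matrix();g=S["eef_pos"]-42*R[:,2]
for n,im in(("top",t),("scene",s)):
    print(n,"grip",proj(n,g).round(1),"butt",proj(n,g+R[:,0]*93).round(1),"head",proj(n,g-R[:,0]*87).round(1))
o=np.zeros((600,800,3),np.uint8)
o[:,:400]=cv2.resize(t[130:280,165:265],(400,600));o[:,400:]=cv2.resize(s[90:240,240:340],(400,600));cv2.imwrite("pics/g.png",o)
goaim([675,160,140],-.5,0.1,3)
E
```

```text
top grip [170.7 269.4] butt [178.4 271.6] head [162.2 266.9]
scene grip [313. 106.] butt [310.6 133.2] head [315.5  77.2]
17.25 at [470.  301.9 225.4] q [-2.04  1.47  1.13  2.22  0.94  0.37 -1.18] w 14.3 F [ 0.7  0.1 -1.1]
shift [-24.7 -70.4 290.8] turn [0.149 0.026 0.009]
grip [683.1 155.5 232.5] head [ 0.09 -0.05  1.  ]
```

View pics/g.png

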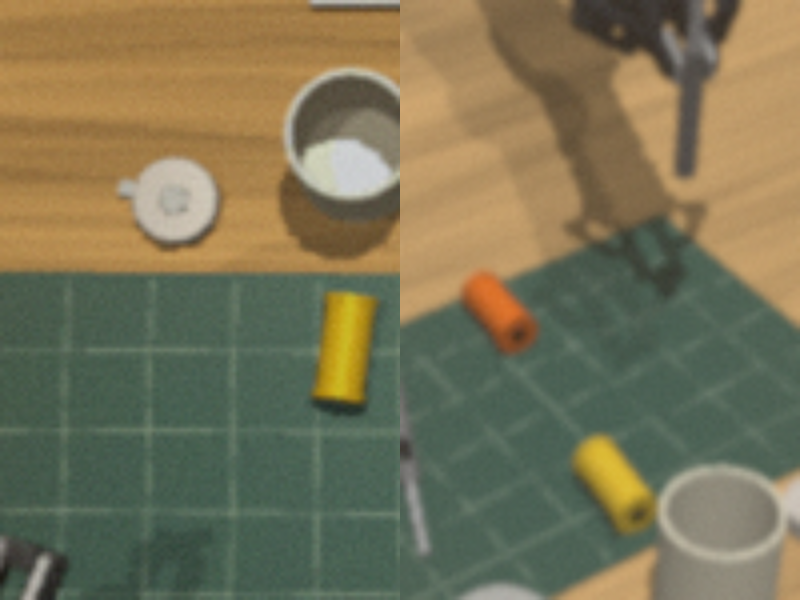

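The picture shows the hook held upright, butt at scene (311.5,133.8) against (310.6,133.2) predicted. Now fit the arm model to choose a comfortable tool azimuth at the pot.

```bash
cat > kin.py <<'E'
from h import *
from scipy.optimize import least_squares
g=[-1,1,-1,1,-1,1,-1]
LO=np.array([-3.06,-.37,-1.25,.18,-1.1,.23,-2.94]);HI=np.array([3.06,2.12,1.32,2.47,4.24,1.98,2.94])
D=[([-1.33885,.62938,.03849,1.51836,-.02702,.99632,-.02],[190.4758,620.729,193.97],[-3.1396,0,2.8438]),
([-.54,.56,.17,2.04,-.17,.55,.28],[461,176.4,99.3],[-3.14,.002,2.101]),([-.5,.74,.11,2.09,-.23,.32,.33],[459.7,181.3,2.8],[3.141,0,2.109]),
([-.6,.49,.23,2.,-.17,.67,.29],[458.8,181.3,147.3],[-3.141,0,2.109]),([.04,.56,.38,1.88,-.29,.76,.53],[506.3,-184.8,149.4],[-3.136,-.001,1.509]),
([-.66,.55,.04,1.82,-.03,.76,.63],[466.8,310.1,149.8],[3.141,-.002,2.801]),([-.64,.82,.02,1.92,-.04,.39,.64],[470.1,303.2,-22.5],[3.14,.001,2.794]),
([-1.58,.55,.71,2.13,.72,.5,-.37],[465.6,306,223],[-3.136,.7,2.807]),([-2.04,1.47,1.13,2.22,.94,.37,-1.18],[470,301.9,225.4],[3.119,1.497,2.767])]
def fk(p,q,elb=False):
    R=Ro.from_euler("z",p[0]);x=np.array([0,0,p[1]]);P=[]
    for i in range(7):
        R=R*Ro.from_euler("zyzyzyz"[i],g[i]*q[i])
        if i==2:x=x+R.apply([p[5],0,p[2]]);P.append(x)
        if i==4:x=x+R.apply([p[6],0,p[3]]);P.append(x)
        if i==6:x=x+R.apply([0,0,p[4]])
    return (x,R*Ro.from_euler("z",p[7]),P)
def err(p,q,x,R):
    X,r,_=fk(p,q);return np.r_[(X-x)/10,(r.inv()*R).as_rotvec()*10]
o=least_squares(lambda p:np.concatenate([err(p,q,x,Ro.from_euler("xyz",e)) for q,x,e in D]),[-.047,400,420,400,300,0,0,1.53])
p=o.x
def ik(x,R,q0,w=.05):
    # damped toward q0
    f=lambda q:np.r_[err(p,q,x,Ro.from_matrix(R)),w*(q-q0)]
    return least_squares(f,np.clip(q0,LO+.01,HI-.01),bounds=(LO,HI))
E
python3 - <<'E'
from kin import *
print(o.cost,p.round(3).tolist())
q=np.array(D[-1][0]);print("elbow,wrist now",fk(p,q)[2])
for psi in(-.35,-.6,-.9,-1.2,-1.5):
  for lean in(0.1,.35):
    for z in(140,30):
        R=Rt(psi+np.pi/2,-(np.pi/2-lean));G=np.array([675,160,z])-R[:,0]*93+R[:,2]*42
        r=ik(G,R,q);e=err(p,r.x,G,Ro.from_matrix(R));print(psi,lean,z,"err",np.abs(e).max().round(2),r.x.round(2),"elbow z",fk(p,r.x)[2][0].round(0),fk(p,r.x)[2][1].round(0))
E
```

```text
4.05300323592798 [-0.049, 337.079, 553.056, 355.9, 366.887, 43.048, 18.016, 1.531]
elbow,wrist now [array([-189.80097545,  519.90669214,  374.45677623]), array([131.12709297, 431.25845631, 247.42972553])]
-0.35 0.1 140 err 0.0 [-1.2   1.17  0.78  2.25  2.25  0.93 -2.13] elbow z [238. 464. 526.] [380. 268. 265.]
-0.35 0.1 30 err 0.0 [-1.22  1.41  0.75  2.17  2.18  0.92 -2.27] elbow z [243. 495. 393.] [380. 268. 155.]
-0.35 0.35 140 err 0.0 [-1.05  0.93  0.65  2.2   2.35  0.76 -1.89] elbow z [273. 376. 640.] [418. 254. 339.]
-0.35 0.35 30 err 0.0 [-1.02  1.16  0.59  2.17  2.36  0.85 -2.08] elbow z [313. 417. 528.] [418. 254. 229.]
-0.6 0.1 140 err 0.0 [-1.42  1.44  1.17  2.02  1.61  0.31 -1.7 ] elbow z [146. 532. 391.] [416. 337. 265.]
-0.6 0.1 30 err 0.0 [-1.45  1.69  1.17  1.93  1.32  0.23 -1.63] elbow z [134. 532. 253.] [416. 337. 155.]
-0.6 0.35 140 err 0.0 [-1.3   1.17  1.04  2.    1.7   0.28 -1.55] elbow z [200. 479. 533.] [449. 314. 339.]
-0.6 0.35 30 err 0.0 [-1.23  1.3   0.87  1.97  1.81  0.4  -1.8 ] elbow z [237. 487. 457.] [449. 314. 229.]
-0.9 0.1 140 err 0.0 [-1.33  1.33  
[... 548 characters left out ...]
5   1.18 -0.69] elbow z [274. 482. 363.] [561. 453. 155.]
-1.2 0.35 140 err 0.0 [-1.12  1.16  0.86  1.43  0.5   1.06 -0.51] elbow z [278. 439. 532.] [576. 415. 339.]
-1.2 0.35 30 err 0.0 [-1.09  1.31  0.79  1.4   0.48  1.01 -0.63] elbow z [300. 452. 451.] [576. 415. 229.]
-1.5 0.1 140 err 0.0 [-1.03  1.38  0.9   1.01  0.43  1.61 -0.48] elbow z [332. 438. 415.] [653. 473. 265.]
-1.5 0.1 30 err 0.0 [-1.    1.52  0.83  0.92  0.39  1.63 -0.58] elbow z [349. 431. 336.] [653. 473. 155.]
-1.5 0.35 140 err 0.0 [-1.    1.23  0.84  1.12  0.35  1.46 -0.47] elbow z [336. 412. 495.] [656. 433. 339.]
-1.5 0.35 30 err 0.0 [-0.97  1.36  0.77  1.09  0.32  1.42 -0.58] elbow z [356. 417. 421.] [656. 433. 229.]
```

```bash
python3 - <<'E'
from h import *
d=np.array([np.cos(-1.1),np.sin(-1.1)])
c=np.array([675,160])-8*d
goaim([*c,145],-1.1,0.25,3)
E
```

```text
17.25 at [470.  301.9 225.4] q [-2.04  1.47  1.13  2.22  0.94  0.37 -1.18] w 14.3 F [ 0.7  0.1 -1.1]
shift [ -20.5 -100.7  281.3] turn [0.741 0.166 0.118]
grip [681.8 146.6 235.1] head [ 0.11 -0.22  0.97]
```

Emit:
{"name": "play_rows", "arguments": {"deltas": [-2,-5,14,0.037,0.008,0.006,0,-4,-20,56,0.148,0.033,0.024,0,-7,-35,98,0.26,0.058,0.041,0,-10,-50,141,0.37,0.083,0.059,0,-13,-65,183,0.48,0.108,0.077,0,-16,-80,225,0.59,0.133,0.094,0,-19,-92,258,0.68,0.152,0.108,0,-20.5,-100,280,0.74,0.166,0.118,0,-20.5,-100,280,0.74,0.166,0.118,0,-20.5,-100,280,0.74,0.166,0.118,0]}}

```text
clock: 18.5
eef_pos: [698.7, 112.7, 225.7]
tool_rot: [3.136, 1.323, 2.039]
force: [-0.1, 0.1, 0.1]
width: 14.2
gripper_force: 59.2
```

```bash
python3 - <<'E'
from h import *
d=np.array([np.cos(-1.1),np.sin(-1.1)])
c=np.array([675,160])-8*d
goaim([*c,35],-1.1,0.25,3)
# measure pot rim in both views now & at start
for n,f,box in(("top","pics/top0.png",(225,140,282,198)),("scene","pics/scene0.png",(295,200,345,260))):
    im=cv2.imread(f);hsv=cv2.cvtColor(im,cv2.COLOR_BGR2HSV)
    m=((hsv[:,:,1]<60)&(hsv[:,:,2]>110)).astype(np.uint8)
    for c,st,l in blobs(im,box,m,60):
        cn=max(cv2.findContours(l.astype(np.uint8),cv2.RETR_EXTERNAL,2)[0],key=len);print(n,c.round(1),st,[np.round(v,1) for v in cv2.fitEllipse(cn)])
E
```

```text
18.5 at [698.7 112.7 225.7] q [-1.18  1.21  0.88  1.54  0.6   0.98 -0.6 ] w 14.2 F [-0.1  0.1  0.1]
shift [107.    0.2  29.9] turn [ 0.003  0.003 -0.001]
grip [681.8 146.6 125.1] head [ 0.11 -0.22  0.97]
top [253.3 166.7] [236 147  33  33 569] [array([252.3, 163.4]), array([32.2, 32.5]), np.float64(73.5)]
scene [320.9 227.5] [ 304  205   41   49 1462] [array([320.6, 227.6]), array([37.3, 51.4]), np.float64(14.9)]
```

Emit:
{"name": "play_rows", "arguments": {"deltas": [20,0,5.6,0,0,0,0,40,0,11.2,0,0,0,0,60,0,16.8,0,0,0,0,75,0,21,0,0,0,0,90,0,25,0,0,0,0,100,0,28,0,0,0,0,107,0,29.9,0,0,0,0,107,0,29.9,0,0,0,0]}}

```text
clock: 19.5
eef_pos: [700.6, 110.3, 113.7]
tool_rot: [-3.141, 1.326, 2.046]
force: [-0.2, -0.5, -0.1]
width: 14.3
gripper_force: 59.2
```

```bash
python3 - <<'E'
from h import *
s=get_image("scene")[:,:,::-1];cv2.imwrite("pics/scene3.png",s)
d=np.array([np.cos(-1.1),np.sin(-1.1)]);c=np.array([675,160])-8*d
goaim([*c,35],-1.1,0.25,3)
im=s;hsv=cv2.cvtColor(im,cv2.COLOR_BGR2HSV)
R=Ro.from_euler("xyz",read_state()["tool_rot"]).as_matrix();print("back dir tool",R.round(2).tolist())
E
```

```text
19.55 at [700.8 110.3 114.3] q [-1.15  1.38  0.83  1.51  0.55  0.93 -0.71] w 14.3 F [ 0.2 -0.7 -0.9]
shift [-0.3 -0.4 -0.4] turn [0.004 0.005 0.   ]
grip [681.8 146.6 125.1] head [ 0.11 -0.22  0.97]
back dir tool [[-0.11, 0.89, 0.44], [0.22, 0.46, -0.86], [-0.97, 0.0, -0.24]]
```

Emit:
{"name": "play_rows", "arguments": {"deltas": [0,0,0,0,0,0,0.4,0,0,0,0,0,0,0.5,0,0,0,0,0,0,0.5,0,0,0,0,0,0,0.5,0,0,-15,0,0,0,0.5,0,0,-40,0,0,0,0.5,-20,0,-80,0,0,0,0.5,-60,0,-110,0,0,0,0.5,-110,0,-120,0,0,0,0.7,-110,0,-120,0,0,0,1]}}

```text
clock: 20.8
eef_pos: [660.6, 191.3, 255.4]
tool_rot: [3.11, 1.325, 2.015]
force: [1.1, 0.1, 0.0]
width: 75.8
gripper_force: 0.0
```

```bash
python3 - <<'E'
from h import *
b=np.array([365.5,96.3]);h=np.array([527.2,30.6]);d=(h-b)/np.linalg.norm(h-b);a=np.arctan2(d[1],d[0]);c=(b+h)/2+3*d;print(a,c)
im=get_image("scene")[:,:,::-1].copy();t=get_image("top")[:,:,::-1].copy();cv2.imwrite("pics/scene4.png",im);cv2.imwrite("pics/top4.png",t)
o=np.zeros((600,800,3),np.uint8)
o[:,:400]=cv2.resize(t[100:250,200:300],(400,600));o[:300,400:]=cv2.resize(im[160:260,270:403],(400,300));o[300:,400:]=cv2.resize(im[200:350,75:275],(400,300));cv2.imwrite("pics/h.png",o)
go([*c,190],Rt(a+np.pi/2))
E
```

```text
-0.38593243302082425 [449.12934354  62.32073055]
20.9 at [659.2 191.1 249.8] q [-1.26  1.18  0.85  1.46  0.55  1.15 -0.56] w 85.4 F [-0.3  0.  -0.4]
shift [  53.2 -245.8   32.4] turn [-0.468  1.265 -0.602]
```

View pics/h.png

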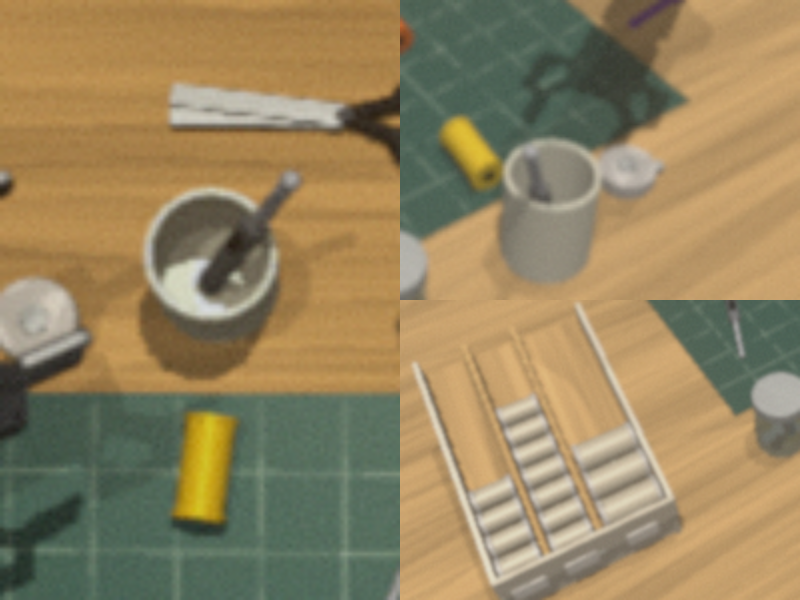

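Picture: thick hook stands in the pot leaning to +x,−y (head at top ≈(272,145)), pot upright; spool lies third in the wide lane against the stock. Now the thin hook.

Emit:
{"name": "play_rows", "arguments": {"deltas": [3,-12,2,-0.02,0.06,-0.03,1,8,-38,5,-0.07,0.19,-0.09,1,14,-65,9,-0.12,0.34,-0.16,1,20,-92,12,-0.18,0.48,-0.23,1,26,-120,16,-0.23,0.62,-0.29,1,32,-148,19,-0.28,0.76,-0.36,1,38,-176,23,-0.33,0.9,-0.43,1,44,-204,27,-0.39,1.05,-0.5,1,49,-228,30,-0.43,1.17,-0.56,1,53,-246,32,-0.468,1.265,-0.602,1]}}

```text
clock: 22.15
eef_pos: [448.0, 61.4, 190.3]
tool_rot: [3.141, -0.004, 2.757]
force: [0.4, -0.0, -0.0]
width: 85.7
gripper_force: 0.0
```

Emit:
{"name": "play_rows", "arguments": {"deltas": [0,0,0,0,0,0,1,0,0,0,0,0,0,1,0,0,0,0,0,0,1]}}

```text
clock: 22.52
eef_pos: [448.8, 63.7, 190.3]
tool_rot: [-3.14, 0.0, 2.759]
force: [-0.1, -0.2, 0.1]
width: 85.4
gripper_force: 0.0
```

```bash
python3 - <<'E'
from h import *
go([449.1,62.3,-25],Rt(1.185))
E
```

```text
22.525 at [448.8  63.7 190.3] q [-0.25  0.36  0.06  2.05 -0.03  0.74  1.02] w 85.4 F [-0.1 -0.2  0.1]
shift [ -0.7  -0.7 215.3] turn [-0.002  0.     0.003]
```

Emit:
{"name": "play_rows", "arguments": {"deltas": [-1,-1,40,0,0,0,1,-1,-1,90,0,0,0,1,-1,-1,140,0,0,0,1,-1,-1,180,0,0,0,1,-1,-1,205,0,0,0,1,-1,-1,215,0,0,0,1,-1,-1,220,0,0,0,1,-1,-1,225,0,0,0,1,-1,-1,225,0,0,0,1]}}

```text
clock: 23.65
eef_pos: [449.2, 61.7, -35.0]
tool_rot: [-3.14, -0.001, 2.759]
force: [-0.5, 0.0, -0.4]
width: 85.5
gripper_force: 0.0
```

Emit:
{"name": "play_rows", "arguments": {"deltas": [0,0,0,0,0,0,0.4,0,0,0,0,0,0,0,0,0,0,0,0,0,0,0,0,0,0,0,0,0,0,0,0,0,0,0,0,0,0,0,0,0,0,0]}}

```text
clock: 24.4
eef_pos: [449.9, 60.0, -33.9]
tool_rot: [-3.14, 0.001, 2.755]
force: [-1.8, -0.1, 6.3]
width: 14.6
gripper_force: 58.9
```

Emit:
{"name": "play_rows", "arguments": {"deltas": [0,0,-15,0,0,0,0,0,0,-60,0,0,0,0,0,0,-110,0,0,0,0,0,0,-160,0,0,0,0,0,0,-205,0,-0.12,0,0,0,0,-235,0,-0.27,0,0,0,0,-250,0,-0.42,0,0,0,0,-260,0,-0.57,0,0,0,0,-270,0,-0.7,0,0,0,0,-270,0,-0.7,0,0]}}

```text
clock: 25.65
eef_pos: [443.4, 55.6, 224.6]
tool_rot: [-3.061, 0.618, 2.797]
force: [-0.3, 0.4, -1.9]
width: 14.0
gripper_force: 58.6
```

```bash
python3 - <<'E'
from kin import *
# waypoint: away from limits; then hover at pot
s=read_state();q=s["qpos"]
for xyz,psi,lean in (([480,200,230],-.75,.45),([683,178,150],-1.1,.15)):
    R=Rt(psi+np.pi/2,-(np.pi/2-lean));G=np.array(xyz)-R[:,0]*93+R[:,2]*42
    r=ik(G,R,q);print(r.x.round(2),np.abs(err(p,r.x,G,Ro.from_matrix(R))).max().round(2))
    goaim(xyz,psi,lean,3)
E
```

```text
[-0.49  0.66 -0.73  2.16  1.37  1.63 -1.25] 0.0
25.65 at [443.4  55.6 224.6] q [ 0.11  0.34 -1.    2.45  1.33  0.92 -0.73] w 14.0 F [-0.3  0.4 -1.9]
shift [-88.  115.  -33.8] turn [ 0.234 -0.484  0.283]
grip [509.6 172.4 313.7] head [ 0.32 -0.3   0.9 ]
[-0.53  1.08 -0.44  1.48  1.52  1.88 -1.05] 0.0
25.65 at [443.4  55.6 224.6] q [ 0.11  0.34 -1.    2.45  1.33  0.92 -0.73] w 14.0 F [-0.3  0.4 -1.9]
shift [-189.4  167.4  107.8] turn [ 0.585 -0.744  0.435]
grip [689.3 165.6 242. ] head [ 0.07 -0.13  0.99]
```

```bash
python3 - <<'E'
from kin import *
q=read_state()["qpos"]
for psi in(-.3,-.6,-.8,-1.1):
  for lean in(.15,.3):
   q1=q
   for xyz in ([683,175,150],[683,175,35]):
    R=Rt(psi+np.pi/2,-(np.pi/2-lean));G=np.array(xyz)-R[:,0]*93+R[:,2]*42
    r=ik(G,R,q1);q1=r.x;print(psi,lean,r.x.round(2),np.abs(err(p,r.x,G,Ro.from_matrix(R))).max().round(2),[v.round() for v in fk(p,r.x)[2]])
E
```

```text
-0.3 0.15 [-0.28  0.99 -0.59  2.24  2.27  1.79 -1.3 ] 0.0 [array([463., 132., 612.]), array([389., 266., 291.])]
-0.3 0.15 [-0.31  1.22 -0.51  2.18  2.36  1.9  -1.41] 0.0 [array([508., 157., 493.]), array([389., 266., 176.])]
-0.3 0.3 [-0.19  0.92 -0.67  2.2   2.23  1.59 -1.18] 0.0 [array([451.,  92., 647.]), array([413., 259., 335.])]
-0.3 0.3 [-0.23  1.14 -0.58  2.17  2.34  1.71 -1.3 ] 0.0 [array([505., 118., 534.]), array([413., 259., 220.])]
-0.6 0.15 [-0.43  0.98 -0.51  1.99  1.92  1.75 -1.27] 0.0 [array([439., 197., 613.]), array([429., 349., 291.])]
-0.6 0.15 [-0.45  1.19 -0.46  1.93  1.98  1.79 -1.4 ] 0.0 [array([478., 225., 506.]), array([429., 349., 176.])]
-0.6 0.3 [-0.35  0.92 -0.57  1.97  1.88  1.6  -1.16] 0.0 [array([434., 158., 644.]), array([450., 335., 335.])]
-0.6 0.3 [-0.38  1.12 -0.52  1.94  1.97  1.65 -1.31] 0.0 [array([480., 187., 542.]), array([450., 335., 220.])]
-0.8 0.15 [-0.49  1.01 -0.47  1.8   1.73  1.76 -1.19] 0.0 [array([433., 224., 601.]), array([469., 395., 291.])]
-0.8 0.15 [-0.51  1.2  -0.43  1.74  1.78  1.77 -1.32] 0.0 [array([467., 250., 501.]), array([469., 395., 176.])]
-0.8 0.3 [-0.41  0.95 -0.53  1.8   1.69  1.64 -1.11] 0.0 [array([432., 187., 631.]), array([486., 378., 335.])]
-0.8 0.3 [-0.44  1.14 -0.48  1.76  1.76  1.65 -1.25] 0.0 [array([472., 214., 536.]), array([486., 378., 220.])]
-1.1 0.15 [-0.52  1.08 -0.44  1.48  1.52  1.88 -1.05] 0.0 [array([441., 246., 565.]), array([544., 449., 291.])]
-1.1 0.15 [-0.54  1.25 -0.41  1.42  1.55  1.85 -1.16] 0.0 [array([467., 267., 472.]), array([544., 449., 176.])]
-1.1 0.3 [-0.45  1.02 -0.49  1.5   1.48  1.78 -1.01] 0.0 [array([442., 212., 596.]), array([555., 427., 335.])]
-1.1 0.3 [-0.47  1.19 -0.46  1.47  1.52  1.74 -1.14] 0.0 [array([473., 234., 508.]), array([555., 427., 220.])]
```

```bash
python3 - <<'E'
from h import *
goaim([678,178,155],-.8,.25,3)
E
```

```text
25.65 at [443.4  55.6 224.6] q [ 0.11  0.34 -1.    2.45  1.33  0.92 -0.73] w 14.0 F [-0.3  0.4 -1.9]
shift [-198.8  176.3  114.9] turn [ 0.306 -0.678  0.29 ]
grip [694.  161.5 245.1] head [ 0.17 -0.18  0.97]
```

Emit:
{"name": "play_rows", "arguments": {"deltas": [-10,9,6,0,0,0,0,-32,28,18,0.04,-0.06,0.03,0,-56,50,32,0.08,-0.14,0.07,0,-80,71,46,0.12,-0.22,0.11,0,-104,92,60,0.16,-0.3,0.15,0,-128,113,74,0.2,-0.38,0.19,0,-152,135,88,0.24,-0.46,0.23,0,-176,156,102,0.28,-0.54,0.26,0,-195,173,113,0.3,-0.6,0.29,0,-199,176,115,0.3,-0.6,0.29,0]}}

```text
clock: 26.9
eef_pos: [724.5, 128.3, 231.7]
tool_rot: [-3.087, 1.242, 2.387]
force: [-0.7, 0.1, 0.2]
width: 14.2
gripper_force: 58.6
```

Emit:
{"name": "play_rows", "arguments": {"deltas": [0,0,0,0,0,0,0,0,0,0,0,0,0,0,0,0,0,0,0,0,0]}}

```text
clock: 27.28
eef_pos: [723.0, 129.4, 233.8]
tool_rot: [-3.101, 1.24, 2.377]
force: [-0.4, 1.3, 0.1]
width: 14.1
gripper_force: 58.6
```

```bash
python3 - <<'E'
from h import *
goaim([678,178,155],-.8,.25,3)
goaim([678,178,35],-.8,.25,3)
s=get_image("scene")[:,:,::-1];hsv=cv2.cvtColor(s,cv2.COLOR_BGR2HSV);cv2.imwrite("pics/scene5.png",s)
S=read_state();R=Ro.from_euler("xyz",S["tool_rot"]).as_matrix();g=S["eef_pos"]-42*R[:,2]
for k in(-93,-60,-25,40,87):
    u=proj("scene",g-R[:,0]*k);x,y=np.round(u).astype(int);print(k,u.round(1),s[y,x-6:x+7:2].mean(1).round().tolist())
E
```

```text
27.275 at [723.  129.4 233.8] q [-0.41  0.94 -0.56  1.76  1.63  1.67 -1.03] w 14.1 F [-0.4  1.3  0.1]
shift [-0.1  1.6 -2.7] turn [-0.007 -0.081  0.012]
grip [694.  161.5 245.1] head [ 0.17 -0.18  0.97]
27.275 at [723.  129.4 233.8] q [-0.41  0.94 -0.56  1.76  1.63  1.67 -1.03] w 14.1 F [-0.4  1.3  0.1]
shift [113.4   3.1  36.3] turn [-0.007 -0.081  0.012]
grip [694.  161.5 125.1] head [ 0.17 -0.18  0.97]
-93 [328.2 195.3] [57.0, 54.0, 65.0, 70.0, 69.0, 69.0, 70.0]
-60 [328.9 188.5] [58.0, 60.0, 67.0, 68.0, 72.0, 69.0, 72.0]
-25 [329.8 180.9] [58.0, 61.0, 71.0, 71.0, 65.0, 64.0, 60.0]
40 [331.5 165. ] [124.0, 155.0, 85.0, 91.0, 93.0, 109.0, 166.0]
87 [332.9 152.1] [67.0, 66.0, 89.0, 100.0, 86.0, 74.0, 58.0]
```

Emit:
{"name": "play_rows", "arguments": {"deltas": [0,2,-3,0,-0.08,0,0,20,2,4,0,-0.08,0,0,40,2,11,0,-0.08,0,0,55,2,16,0,-0.08,0,0,70,2,22,0,-0.08,0,0,80,2,25,0,-0.08,0,0,80,2,25,0,-0.08,0,0]}}

```text
clock: 28.2
eef_pos: [722.0, 132.0, 148.2]
tool_rot: [-3.083, 1.319, 2.395]
force: [-0.1, -0.4, -0.0]
width: 14.6
gripper_force: 58.7
```

```bash
python3 - <<'E'
from h import *
goaim([678,178,35],-.8,.25,3)
E
```

```text
28.2 at [722.  132.  148.2] q [-0.46  1.12 -0.49  1.74  1.7   1.72 -1.19] w 14.6 F [-0.1 -0.4 -0. ]
shift [32.4  0.9  8.4] turn [-0.007 -0.001  0.013]
grip [694.  161.5 125.1] head [ 0.17 -0.18  0.97]
```

Emit:
{"name": "play_rows", "arguments": {"deltas": [8,0,2,0,0,0,0,16,0,4,0,0,0,0,24,0,6,0,0,0,0,30,0,8,0,0,0,0,32,0,8,0,0,0,0,32,0,8,0,0,0,0]}}

```text
clock: 28.95
eef_pos: [721.7, 132.3, 116.0]
tool_rot: [-3.088, 1.319, 2.391]
force: [-0.1, 0.2, -0.5]
width: 14.2
gripper_force: 58.7
```

Free of contact. Release and withdraw.

Emit:
{"name": "play_rows", "arguments": {"deltas": [0,0,0,0,0,0,0.4,0,0,0,0,0,0,0.45,0,0,0,0,0,0,0.45,0,0,0,0,0,0,0.45,0,0,-15,0,0,0,0.45,0,0,-40,0,0,0,0.45,-15,0,-80,0,0,0,0.45,-50,0,-120,0,0,0,0.45,-90,0,-150,0,0,0,0.45,-120,0,-180,0,0,0,0.45]}}

```text
clock: 30.2
eef_pos: [621.0, 240.2, 279.2]
tool_rot: [-3.092, 1.318, 2.389]
force: [0.3, 0.4, -0.7]
width: 38.4
gripper_force: 0.0
```

```bash
python3 - <<'E'
from h import *
go([600,250,300],Rt(0))
t0=cv2.imread("pics/top0.png");s0=cv2.imread("pics/scene0.png");t=get_image("top")[:,:,::-1];s=get_image("scene")[:,:,::-1]
cv2.imwrite("pics/top6.png",t);cv2.imwrite("pics/scene6.png",s)
# pot position: rim ellipse as before
for f,im in((0,t0),(1,t)):
    hsv=cv2.cvtColor(im,cv2.COLOR_BGR2HSV);m=((hsv[:,:,1]<60)&(hsv[:,:,2]>110)).astype(np.uint8)
    for c,st,l in blobs(im,(225,135,282,198),m,60):print(f,c.round(1),st)
# what changed near pot and on mat
for n,a,b,box in(("top",t0,t,(215,110,300,200)),("scene",s0,s,(285,140,360,260))):
    d=(np.abs(a.astype(int)-b).max(2)>35).astype(np.uint8)
    for c,st,l in blobs(b,box,d,20):
        ys,xs=np.nonzero(l);print(n,c.round(1),st,b[l].mean(0).round(),np.round(cv2.minAreaRect(np.c_[xs,ys].astype(np.float32)),1) if 0 else cv2.minAreaRect(np.c_[xs,ys].astype(np.float32)))
# thin hook gone from its place?
print("thin place",[t[270,x].tolist() for x in(287,289,291)],[t0[270,x].tolist() for x in(287,289,291)])
E
```

```text
30.2 at [621.  240.2 279.2] q [-0.64  0.94 -0.61  1.72  1.47  1.89 -1.09] w 38.4 F [ 0.3  0.4 -0.7]
shift [-14.7  -8.5 -26.1] turn [0.497 1.254 0.662]
0 [253.3 166.7] [236 147  33  33 569]
1 [251. 169.] [236 147  34  33 299]
top [261.7 143.4] [255 136  14  16  42] [ 94. 107. 117.] ((261.7735595703125, 143.29244995117188), (3.624340772628784, 19.16600799560547), 42.51044845581055)
top [268.4 151. ] [262 143  13  20  82] [ 88. 102. 113.] ((266.9931335449219, 151.1849365234375), (9.48033332824707, 19.54587173461914), 20.556045532226562)
top [253.1 166.8] [241 157  24  20 284] [65. 77. 83.] ((252.17567443847656, 165.94595336914062), (21.700664520263672, 18.577085494995117), 9.462322235107422)
scene [287.6 141.3] [285 140   7   4  24] [ 77. 110. 135.] ((288.0, 141.5), (3.0, 6.0), 90.0)
scene [330.2 159.4] [313 140  37  58 783] [64. 87. 99.] ((332.6938171386719, 168.66009521484375), (33.72892761230469, 60.487205505371094), 12.994616508483887)
scene [308.8 166.2] [305 159   9  14  53] [67. 78. 65.] ((309.10003662109375, 165.20001220703125), (14.758047103881836, 5.366562843322754), 63.43495178222656)
scene [314.9 223.4] [309 215  11  15  57] [ 94. 101. 104.] ((315.96551513671875, 222.086181640625), (10.770329475402832, 11.698805809020996), 21.801406860351562)
thin place [[93, 106, 82], [85, 100, 76], [85, 100, 76]] [[87, 91, 89], [105, 111, 108], [81, 82, 87]]
```

Emit:
{"name": "play_rows", "arguments": {"deltas": [-30,0,-30,0,0,0,0.45,-60,0,-60,0,0,0,0.45,-90,0,-90,0,0,0,0.45,-100,0,-120,0,0,0,0.45,-100,0,-130,0,0,0,0.45,-100,0,-130,0,0,0,0.45,-100,0,-130,0,0,0,0.45]}}

```text
clock: 31.18
eef_pos: [554.4, 310.4, 405.1]
tool_rot: [-3.078, 1.321, 2.399]
force: [0.2, -0.5, -0.7]
width: 38.7
gripper_force: 0.0
```

```bash
python3 - <<'E'
from h import *
t0=cv2.imread("pics/top0.png");s0=cv2.imread("pics/scene0.png");t=get_image("top")[:,:,::-1];s=get_image("scene")[:,:,::-1]
print(read_state()["eef_pos"],np.abs(t.astype(int)-cv2.imread("pics/top6.png"))[130:200,225:285].mean())
for n,a,b,box in(("top",t0,t,(225,110,300,200)),("scene",s0,s,(295,170,360,240))):
    d=(np.abs(a.astype(int)-b).max(2)>30).astype(np.uint8);x0,y0,x1,y1=box
    print(n,x0,y0)
    for y in range(y0,y1):
        r=d[y,x0:x1]
        if r.any() and (n=="scene" or y<175): print(y,"".join(".#"[v] for v in r))
pc=np.array([675,160])
for px in((267,137),(273.5,144)):
    for z in(150,165):
        w=onz("top",px,z)[:2]-pc;print(px,z,w.round(),np.hypot(*w).round())
E
```

```text
[554.50607083 310.24006277 405.36010042] 3.9774603174603174
top 225 110
136 ........................................####...............................
137 ........................................####...............................
138 .......................................####................................
139 .......................................###.................................
140 .......................................##..................................
141 ......................................###..................................
142 .....................................###...................................
143 ....................................###.......###..........................
144 ...................................###.......#####.........................
145 ...................................###.......#####.........................
146 ..................................###.......######.........................
147 ...............................######......######..........................
148 ..............................######......######................
[... 4617 characters left out ...]
........
222 ..................####......##...................................
223 ..................######...###...................................
224 .................########..###...................................
225 ..............###########..###.#.................................
226 ..............###########..######................................
227 ................##########.#####.................................
228 ......................####.......................................
229 .......................##........................................
(267, 137) 150 [ 49. -35.] 60.0
(267, 137) 165 [ 46. -35.] 58.0
(273.5, 144) 150 [ 34. -49.] 60.0
(273.5, 144) 165 [ 30. -50.] 58.0
```

```bash
python3 -c "
from cell import *
print(finish_job())"
```

```text
the job is handed in; nothing more can be done
None
```

I handed the job in at about 31 s of the 67 s allowed. Both hooks stand grip-down in the pot, leaning about 0.5 rad at most, and the spool lies in the wide lane against the stock. The judge's verdict was not shown; the final camera check found both hooks and the pot as required, while the spool was last seen in a picture taken before I fetched the thin hook.

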